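# Slide a vial rack along the scanner fence to its end stop

### The arm

A 6-joint arm with a two-finger parallel gripper is mounted at the origin on the work surface. World frame = base frame: x ahead of the robot, y to its left, z up, the work surface at z = 0. Lengths are in m, angles in rad, forces in N, time in s.
With the tool pointing down it reaches from about 0.4 to 0.825 m from the base axis. Payload 7 kg.
Tool frame: the origin (TCP) lies at the very end of the fingers, on their centre line; the grasp point (between the pads) lies behind it (arm.grip_depth is the z of the grasp point in the tool frame, in m); z points along the fingers, y is the line along which they close (so a half turn about z gives the same grasp; the last joint's range is limited). The gripper opens to 85 mm and grips with 20 to 120 N. Pads are 22 mm wide; open, the fingers measure 114 mm over their backs; the gripper's body (76 mm by 85 mm) begins 54 mm behind the grasp point. The pads swing forward as they close: fully open they stand 13 mm farther back than shut.
Start: joints at [-0.876, 0.359, 0.012, 0, -1.224, -0.288], TCP at [0.267, -0.62, 0.231] pointing down, gripper open.
Joint ranges: [-3.07, 3.07], [-1.43, 2.12], [-1.02, 1.25], [-3.03, 1.67], [-3.05, -0], [-3.03, 3.03]. Speed limits (rad/s): [2.39, 2.39, 3.01, 3.14, 3.14, 3.14].

### API

Orientations are given as a unit quaternion [w, x, y, z].
In Python, from bench import sensors, optics, arm gives the robot as it stands. The module is installed in compiled form; this text tells all that it offers.
- The arm moves only by the tool drive_tool, never from a script. Its argument "deltas" is a list that holds one entry, the list of rows, each a list of 7 numbers: the shift along the tool's x, y, z in cm, then the turn, a rotation vector about the tool's x, y, z in rad, then the opening, from -1 (shut) to 1 (fully open). In form: [[[x, y, z, wx, wy, wz, claw], ...]]. A call has 1 to 12 rows; each row shifts and turns the commanded pose from where the row before left it, along the tool's axes as they then stand; what a row does not reach is not made up. A row lasts 1/10 s, in which the tool goes at most 50 mm and 8.59 degrees, less where a joint would pass 70% of its speed; a pose out of reach is approached as far as the arm can. A call is refused whole if a number of a shift passes 5 or a number of a turn 0.15, either way. A call with a gripper value outside its range is refused whole. The fingers move at their own pace and stop on an object; "newtons" is the grip in N (left out, the last holds). Time passes only in rows, so rows that do not move let the fingers close. It gives the time, the measured TCP pose, the force, the opening and the grip force at its end, in the units of the state.
- sensors.get_obs(): the state, without advancing time (a new reading comes with each control period).
- optics.capture(name): name is "scene" or "side" or "wrist"; returns the picture (480x640x3 uint8, red, green, blue); there is no depth.
- optics.camera_model(name): a dict with "fx", "fy", "cx", "cy" (pixels), "camera_from_world" (4x4, takes a point from world to camera coordinates). Camera axes: x right, y down, z forward; pixel columns grow to the right and rows downward; lengths in m; the calibration is good to about 2 mm. A picture is of the moment at which its call begins: read the wrist's pose just before it. camera_model takes no time and is no camera call; for the wrist camera it gives the pose at the moment of the call.
- arm.job_done(): hands the job in; it is judged then, once.
The state is a dict: "time_s": time; "q": joint angles; "joint_vel": joint speeds; "joint_torque": joint torques, N m; "eef_pos": TCP position; "tool_rot": TCP orientation; "contact_force": force on the tool from outside, world axes, zero at the start; "torque": the same for the moment, N m; "grip_width": finger opening in m; "grip_force": force on a finger pad.
Only numpy, scipy, OpenCV 4.12 (cv2) and the standard library are available. Lean on these libraries where they do the work, as an engineer would, in place of code of your own. Each camera call takes 0.05 s, during which the arm holds its last target. There are 200 camera calls.

### The job

On the lab bench, push the vial rack back across the bench until its long side lies flat against the scanner's long fence, before it reaches the reading window; then slide it along the fence, keeping it against the fence as it passes the window, until it is snug in the corner against the end stop. Only push it with the fingers - never lift or tip it - and leave the glassware and jar beside it standing where they are.

Things in the scene. Friction and masses are not known exactly. Their poses are not given: they have to be found in the camera images.
- rack: Loose white plastic rack with twelve capped amber vials fixed in it. 70 mm (its x) by 110 mm (its y), 40 mm high, plain upright sides (top 10 mm set in 2 mm); caps reach 57 mm. Origin: centre of underside. 0.3 to 0.65 kg, slides with a few newtons. Starts up to 0.3 rad askew to the fence, its centre 80 to 110 mm from the fence face and 160 to 210 mm from the end stop's face.
- guide: Fixed aluminium corner guide of the scanner. Origin: inside corner of its two faces, at bench level. y runs along the long fence: face at x = 0, y -20 to 300 mm, 22 mm high, 8 mm thick. End stop: face at y = 0, x -75 to 0 mm, 22 mm high. The rack belongs at x below 0, y above 0, its long side along the fence; fully home its centre is at x -35, y 55 mm.
- window (a point): Centre of the black reading window, 42 mm wide (y 14 to 56 mm of the guide), 41 mm above the bench, on the front of the low white scanner; its black frame runs over the top front edge, so it shows from above. Axes as the guide's. The scanner housing is fixed to the guide and stands behind the fence: in the guide's frame x 35 to 145 mm, y -30 to 160 mm, 60 mm high.
- flask: Bystander: glass conical flask, 76 mm across the foot, 112 mm high, loose. Origin: centre of its underside.
- beaker: Bystander: glass beaker, 70 mm across, 85 mm high, loose. Origin: centre of its underside.
- jar: Bystander: white plastic screw-top jar, 60 mm across, 75 mm high, loose. Origin: centre of its underside.
There are look-alikes about, which are no part of the job. What is shaped like the rack but blue or pink is not meant.

How it is judged:
On the way:
1. the rack lies flat against the long fence before it reaches the reading window (x of rack in the frame of guide above -0.039 m and angle between the x axis of rack and the x axis of guide, either way round below 0.05 rad and y of rack in the frame of guide above 0.11 m), for 0.2 s.
At the end, for the whole second after the job is handed in: The rack stands flat on the bench, at rest, in the corner of the guide: its long side within 4 mm of the fence and within 0.05 rad of parallel to it, its end within 4 mm of the end stop; the flask, beaker and jar stand upright (x of rack in the frame of guide between -0.039 and -0.031 m and angle between the x axis of rack and the x axis of guide, either way round below 0.05 rad and y of rack in the frame of guide between 0.051 and 0.059 m and height (world z) of rack below 0.004 m and angle between rack's own z axis and vertical below 0.05 rad and linear speed of rack below 0.01 m/s and angle between each of flask, beaker, jar's own z axis and vertical below 0.1 rad); the robot touches nothing.
It fails at once if the rack is lifted off the bench (more than 8 mm) (height (world z) of rack above 0.008 m).
It fails at once if the rack is tipped (more than 0.15 rad) (angle between rack's own z axis and vertical above 0.15 rad).
It fails at once if the rack passes in front of the reading window while more than 12 mm off the fence (y of rack in the frame of guide below 0.105 m and x of rack in the frame of guide below -0.047 m).
It fails at once if the flask, beaker or jar is moved more than 20 mm (distance of any of flask, beaker, jar from where it was at the start of the episode above 0.02 m).
It also fails if it takes over 54 s, if anything falls off the work surface, if the arm or the gripper's body presses on something with over 40 N, if the wrist force passes 120 N, or if a joint passes its speed limit or range.

## Working session

There is one attempt and no reset: what is moved stays moved. The work goes in short steps, Python scripts to look and compute and a tool call to move; the robot and the scene stay as the last step left them, time stands still between calls to the robot, and variables do not carry over. Pictures are saved under pics/ and viewed, at most 10 in all, crops included, and the job is handed in when it is done.

Besides the shell and the picture viewer there is one more tool, called by a JSON object that holds its "api" and its "payload". drive_tool: Moves the arm, as the interface text tells. Its arguments: {"type":"object","properties":{"deltas":{"type":"array"},"newtons":{"type":"number"}},"required":["deltas"]}

```bash
mkdir -p pics; python3 - <<'E'
from bench import sensors, optics, arm
import cv2,numpy as np,json
o=sensors.get_obs();print(o['eef_pos'],o['tool_rot'],o['grip_width'],arm.grip_depth)
for n in('scene','side'):
    im=optics.capture(n);cv2.imwrite(f'pics/{n}0.png',im[:,:,::-1])
    m=optics.camera_model(n);print(n,m['fx'],m['fy'],m['cx'],m['cy'],np.round(m['camera_from_world'],4).tolist())
E
```

```text
[ 0.26687556 -0.61949405  0.23039567] [-2.38669565e-04 -2.01978908e-01  9.79389543e-01  7.65864945e-04] 0.08520714860879428 -0.0187
scene 470.6327656423123 470.6327656423123 316.43092523266677 240.42721669808364 [[0.5069, 0.862, -0.0094, -0.323], [0.7072, -0.4221, -0.5671, -0.3277], [-0.4928, 0.2808, -0.8236, 1.1838], [0.0, 0.0, 0.0, 1.0]]
side 438.1379265994133 438.1379265994133 321.2766920733831 241.43773991346802 [[0.8717, -0.4898, 0.0157, -0.4235], [-0.222, -0.4233, -0.8784, 0.206], [0.4369, 0.7622, -0.4777, 0.5988], [0.0, 0.0, 0.0, 1.0]]
```

View pics/scene0.png

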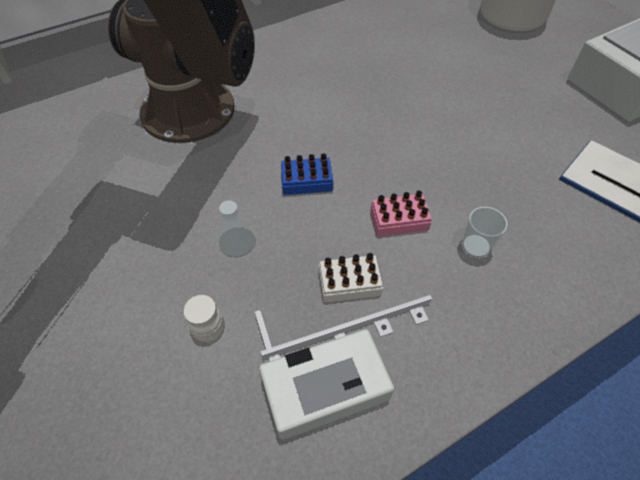

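View pics/side0.png

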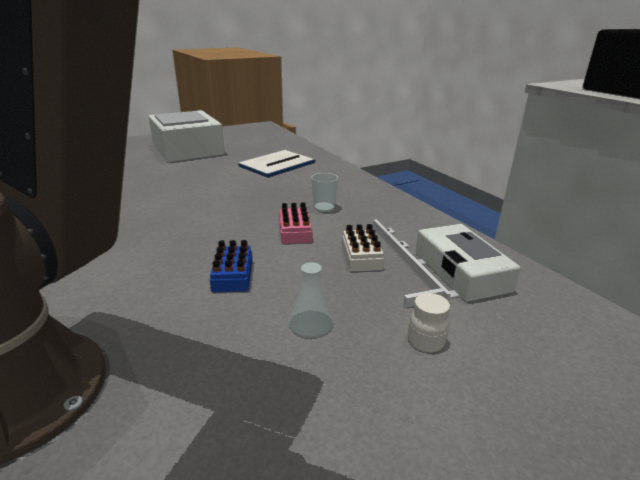

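The scene picture shows the white rack at about (350,277), the fence from (265,352) to (431,299), the end stop from (258,313) to (267,350), the flask at (237,240), the beaker at (480,240) and the jar at (203,320). The side view agrees. I'll enlarge it for exact pixels.

```bash
cat > h.py <<'E'
import numpy as np,cv2
from bench import optics
def ray(n,px,z,M=None):
    m=M or optics.camera_model(n);T=np.array(m['camera_from_world']);R,t=T[:3,:3],T[:3,3]
    c=-R.T@t;px=np.atleast_2d(px).astype(float)
    d=np.c_[(px[:,0]-m['cx'])/m['fx'],(px[:,1]-m['cy'])/m['fy'],np.ones(len(px))]@R
    return (c+d*((z-c[2])/d[:,2])[:,None])
def proj(n,P,M=None):
    m=M or optics.camera_model(n);T=np.array(m['camera_from_world']);q=np.atleast_2d(P)@T[:3,:3].T+T[:3,3]
    return np.c_[q[:,0]/q[:,2]*m['fx']+m['cx'],q[:,1]/q[:,2]*m['fy']+m['cy']]
E
python3 - <<'E'
import cv2
im=cv2.imread('pics/scene0.png')
cv2.imwrite('pics/crop0.png',cv2.resize(im[235:385,240:440],None,fx=4,fy=4,interpolation=cv2.INTER_CUBIC))
from h import *
for k,p,z in(('fence0',(265,351),.022),('fence1',(431,298),.022),('stop end',(258,313),.022),('rack',(351,270),.04),('flaskfoot',(237,241),0),('beakerfoot',(477,250),0),('jar top',(200,308),.075)):print(k,ray('scene',p,z).round(3))
E
```

```text
fence0 [[ 0.674 -0.122  0.022]]
fence1 [[0.737 0.182 0.022]]
stop end [[ 0.604 -0.101  0.022]]
rack [[0.622 0.083 0.04 ]]
flaskfoot [[ 0.427 -0.064  0.   ]]
beakerfoot [[0.692 0.339 0.   ]]
jar top [[ 0.572 -0.187  0.075]]
```

View pics/crop0.png

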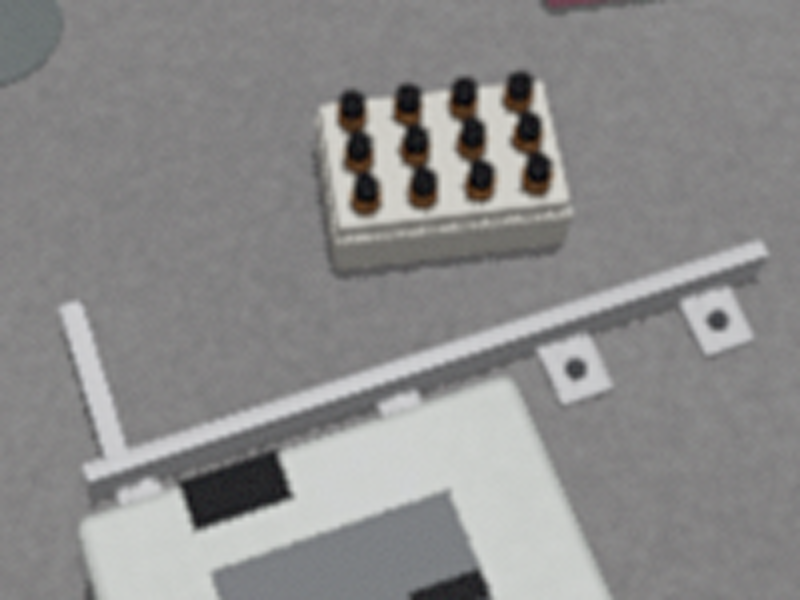

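The crop shows the inner fence top edge from (85,466) to (762,240), the stop face from (82,303) to (125,450), and rack top corners (322,106), (545,80), (572,208) and (338,232).

```bash
cat >> h.py <<'E'
G=None
def load():
    d=np.load('g.npz');return d['o'],d['R']
def tog(P):
    o,R=load();return (np.atleast_2d(P)[:,:2]-o)@R   # columns of R: guide x,y in world
def tow(g):
    o,R=load();return np.atleast_2d(g)@R.T+o
E
python3 - <<'E'
from h import *
u=lambda a:(np.array(a,float)+.5)/4-.5+[240,235]
f=ray('scene',u([(85,466),(762,240)]),.022)[:,:2]
s=ray('scene',u([(82,303),(125,450)]),.022)[:,:2]
y=f[1]-f[0];L=np.linalg.norm(y);y/=L;x=np.array([y[1],-y[0]])
sd=s[1]-s[0];print('fence len',L,'stop len',np.linalg.norm(sd),'perp',y@sd/np.linalg.norm(sd))
R=np.c_[x,y]
# origin: on fence at mean stop y ; and fence ends (-20,300)
ys=((s-f[0])@y).mean();print('stop at',ys,'(expect .02), fence end',L-ys)
o=f[0]+y*((ys+ (0.02+L-.3)/1)/2 if abs(L-.32)<.01 else ys)
np.savez('g.npz',o=o,R=R);print('o',o,'ang y',np.arctan2(y[1],y[0]))
c=ray('scene',u([(322,106),(545,80),(572,208),(338,232)]),.04)[:,:2]
g=tog(c);print('rack corners g',g.round(4).tolist(),'c',g.mean(0),c.mean(0));
e=(g[1]-g[0]+g[2]-g[3]);e2=g[3]-g[0]+g[2]-g[1];print('ang',np.arctan2(-e[0],e[1]),np.arctan2(e2[1],e2[0]),'size',np.linalg.norm(e)/2,np.linalg.norm(e2)/2)
for k,p,z in(('flask',(237,241),0),('beaker',(477,248),0),('jar',(200,308),.075)):print(k,tog(ray('scene',p,z)).round(3))
b=ray('scene',u([(338,272),(562,247)]),0);print('bottom front',tog(b))
E
```

```text
fence len 0.31969630044509983 stop len 0.07292537973596605 perp -0.017624870227062318
stop at 0.01865712809828208 (expect .02), fence end 0.30103917234681776
o [ 0.67572434 -0.09991003] ang y 1.378608380715161
rack corners g [[-0.1249, 0.1225], [-0.103, 0.2261], [-0.0359, 0.2101], [-0.06, 0.1068]] c [-0.08093684  0.1663793 ] [0.62805726 0.07886551]
ang -0.21902324591097477 -0.2353859793799635 size 0.10597882371278629 0.06784803979418012
flask [[-0.251 -0.012]]
beaker [[-0.072  0.436]]
jar [[-0.085 -0.105]]
bottom front [[-0.06042189  0.10715885]
 [-0.03729223  0.21026092]]
```

{"api": "drive_tool", "payload": {"deltas": [[[0, 0, 0, 0, 0, 0.15, 0.4], [0, 0, 0, 0, 0, 0.15, 0.4], [0, 0, 0, 0, 0, 0.15, 0.4], [0, 0, 0, 0, 0, 0.149, 0.4], [-1, 4, 0, 0, 0, 0, 0.4], [-1, 4, 0, 0, 0, 0, 0.4], [-1, 4, 0, 0, 0, 0, 0.4], [-1, 4, 0, 0, 0, 0, 0.4], [-1, 4, 0, 0, 0, 0, 0.4], [-1, 4, 0, 0, 0, 0, 0.4], [-1, 4, 0, 0, 0, 0, 0.4], [-1, 4, 0, 0, 0, 0, 0.4]]]}}

```text
time_s: 1.3
eef_pos: [0.4069, -0.3194, 0.2311]
tool_rot: [-0.0, 0.096, 0.995, 0.0]
contact_force: [1.2, -0.6, 0.3]
grip_width: 0.0594
grip_force: 0.0
```

{"api": "drive_tool", "payload": {"deltas": [[[-0.5, 4, 0, 0, 0, 0, 0.4], [-0.5, 4, 0, 0, 0, 0, 0.4], [-0.5, 4, 0, 0, 0, 0, 0.4], [-0.5, 4, 0, 0, 0, 0, 0.4], [-0.5, 4, 0, 0, 0, 0, 0.4], [-0.5, 4, 0, 0, 0, 0, 0.4], [-0.5, 4, 0, 0, 0, 0, 0.4], [-0.5, 4, 0, 0, 0, 0, 0.4], [-0.5, 4, 0, 0, 0, 0, 0.4], [-0.5, 4, 0, 0, 0, 0, 0.4], [0, 2, 0, 0, 0, 0, 0.4], [0, 0, 0, 0, 0, 0, 0.4]]]}}

```text
time_s: 2.5
eef_pos: [0.5363, 0.0839, 0.2305]
tool_rot: [-0.0, 0.095, 0.996, -0.0]
contact_force: [0.2, -0.8, 0.6]
grip_width: 0.0594
grip_force: 0.0
```

```bash
cat > st.py <<'E'
from h import *
from bench import sensors
from scipy.spatial.transform import Rotation as Ro
o=sensors.get_obs();M=Ro.from_quat(np.roll(o['tool_rot'],-1)).as_matrix()
_,R=load();gy=np.arctan2(R[1,1],R[0,1])
print('t',o['time_s'],'g',tog(o['eef_pos']).round(4),'z',round(o['eef_pos'][2],4),'yaw-gy',round(np.arctan2(M[1,1],M[0,1])-gy,4),'down',M[2,2].round(4),'F guide',(R.T@o['contact_force'][:2]).round(2),round(o['contact_force'][2],2),'w',o['grip_width'],'q6',o['q'][5])
E
python3 st.py
```

```text
t 2.5 g [[-0.172   0.1538]] z 0.2305 yaw-gy 0.0026 down -1.0 F guide [ 0.31 -0.73] 0.58 w 0.05938171799863935 q6 -2.2765337759173288
```

```bash
python3 - <<'E'
from h import *
m=optics.camera_model('wrist');im=optics.capture('wrist');cv2.imwrite('pics/w0.png',im[:,:,::-1].copy())
a=cv2.imread('pics/scene0.png')
hsv=cv2.cvtColor(a,cv2.COLOR_BGR2HSV)
mk=cv2.inRange(hsv,(150,70,60),(179,255,255));c=max(cv2.findContours(mk,0,2)[0],key=cv2.contourArea)
print('pink at z .03 g',tog(ray('scene',cv2.boxPoints(cv2.minAreaRect(c)),.03)).round(3).tolist())
# wrist: bright rack
P=proj('wrist',np.c_[tow([[-.081,.166]]),[[.04]]],m);print('rack expected px',P)
E
```

```text
pink at z .03 g [[-0.237, 0.271], [-0.214, 0.392], [-0.126, 0.357], [-0.149, 0.243]]
rack expected px [[332.33585758 304.5475842 ]]
```

View pics/w0.png

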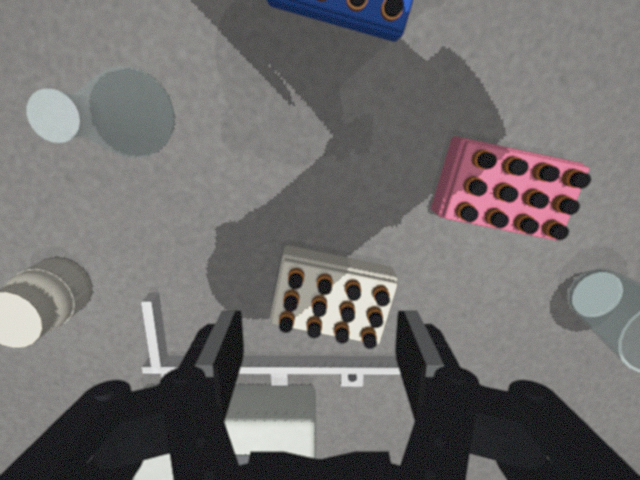

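The wrist view shows the white rack at (335,297), where predicted. The spot behind it is free and the pink rack at (515,190) is clear. I'm descending behind the rack.

{"api": "drive_tool", "payload": {"deltas": [[[0, 0.5, 3, 0, 0, 0, 0.4], [0, 0.5, 3, 0, 0, 0, 0.4], [0, 0, 3, 0, 0, 0, 0.4], [0, 0, 3, 0, 0, 0, 0.4], [0, 0, 3, 0, 0, 0, 0.4], [0, 0, 3, 0, 0, 0, 0.4], [0, 0, 2, 0, 0, 0, 0.4], [0, 0, 1, 0, 0, 0, 0.4], [0, 0, 0.6, 0, 0, 0, 0.4], [0, 0, 0.6, 0, 0, 0, 0.4], [0, 0, 0, 0, 0, 0, 0.4]]]}}

```text
time_s: 3.65
eef_pos: [0.538, 0.0913, 0.0094]
tool_rot: [0.0, 0.096, 0.995, 0.0]
contact_force: [-0.5, 0.1, -0.3]
grip_width: 0.06
grip_force: 0.0
```

{"api": "drive_tool", "payload": {"deltas": [[[-0.5, 0, 0, 0, 0, 0, 0.4], [-0.5, 0, 0, 0, 0, 0, 0.4], [-0.5, 0, 0, 0, 0, 0, 0.4], [-0.5, 0, 0, 0, 0, 0, 0.4], [-0.5, 0, 0, 0, 0, 0, 0.4], [-0.4, 0, 0, 0, 0, 0, 0.4], [-0.4, 0, 0, 0, 0, 0, 0.4], [-0.4, 0, 0, 0, 0, 0, 0.4], [-0.4, 0, 0, 0, 0, 0, 0.4], [-0.4, 0, 0, 0, 0, 0, 0.4]]]}}

```text
time_s: 4.65
eef_pos: [0.5818, 0.0825, 0.0091]
tool_rot: [-0.001, 0.096, 0.995, -0.0]
contact_force: [-2.6, -0.2, -0.8]
grip_width: 0.0595
grip_force: 0.8
```

```bash
python3 st.py
```

```text
t 4.65 g [[-0.1271  0.1611]] z 0.0091 yaw-gy -0.0003 down -1.0 F guide [-2.5  -0.71] -0.81 w 0.05954747600538868 q6 -2.2363382608198856
```

{"api": "drive_tool", "payload": {"deltas": [[[-0.4, 0, 0, 0, 0, 0, 0.4], [-0.4, 0, 0, 0, 0, 0, 0.4], [-0.4, 0, 0, 0, 0, 0, 0.4], [-0.4, 0, 0, 0, 0, 0, 0.4], [-0.4, 0, 0, 0, 0, 0, 0.4], [-0.4, 0, 0, 0, 0, 0, 0.4], [-0.4, 0, 0, 0, 0, 0, 0.4], [-0.4, 0, 0, 0, 0, 0, 0.4], [-0.3, 0, 0, 0, 0, 0, 0.4], [-0.3, 0, 0, 0, 0, 0, 0.4], [0, 0, 0, 0, 0, 0, 0.4]]]}}

```text
time_s: 5.75
eef_pos: [0.6201, 0.0756, 0.0094]
tool_rot: [0.0, 0.096, 0.995, 0.0]
contact_force: [-0.3, -0.3, -0.3]
grip_width: 0.0595
grip_force: 0.2
```

```bash
python3 st.py; python3 - <<'E'
from h import *
for n in('scene','wrist'):
    m=optics.camera_model(n);im=optics.capture(n)[:,:,::-1].copy()
    if n=='scene': a=cv2.resize(im[235:385,240:440],None,fx=2.6,fy=2.6,interpolation=2)
    else: b=cv2.resize(im[200:400,180:450],None,fx=1.9,fy=1.9)
    
h=390;a=cv2.resize(a,(420,int(a.shape[0]*420/a.shape[1])));b=cv2.resize(b,(378,int(b.shape[0]*378/b.shape[1])))
c=np.zeros((max(a.shape[0],b.shape[0]),798,3),np.uint8);c[:a.shape[0],:420]=a;c[:b.shape[0],420:]=b;cv2.imwrite('pics/s1.png',c)
E
```

```text
t 5.75 g [[-0.0881  0.1616]] z 0.0094 yaw-gy -0.0 down -1.0 F guide [-0.27 -0.35] -0.3 w 0.05952778136595357 q6 -2.196740772836505
```

View pics/s1.png

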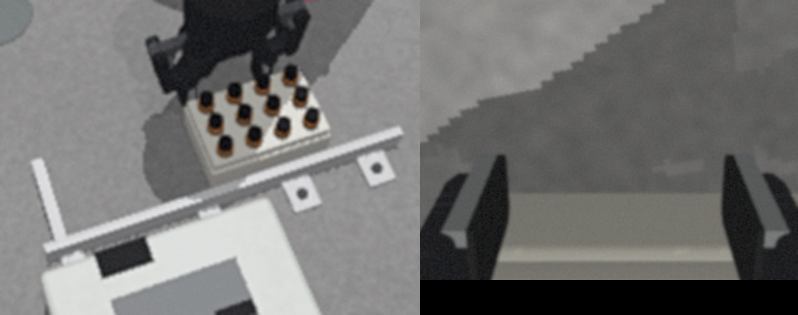

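The left half (scene) shows the rack parallel and a few mm short of the fence, from (210,180) to (330,140). In the right half (wrist), both fingers are on its back. I'll creep up to contact with the fence.

{"api": "drive_tool", "payload": {"deltas": [[[-0.2, 0, 0, 0, 0, 0, 0.4], [-0.2, 0, 0, 0, 0, 0, 0.4], [-0.1, 0, 0, 0, 0, 0, 0.4], [0, 0, 0, 0, 0, 0, 0.4]]]}}

```text
time_s: 6.25
eef_pos: [0.6241, 0.0746, 0.0094]
tool_rot: [-0.0, 0.096, 0.995, -0.0]
contact_force: [-4.4, 1.2, 3.9]
grip_width: 0.0599
grip_force: 2.2
```

{"api": "drive_tool", "payload": {"deltas": [[[-0.1, 0, 0, 0, 0, 0, 0.4], [-0.1, 0, 0, 0, 0, 0, 0.4]]]}}

```text
time_s: 6.45
eef_pos: [0.6259, 0.0742, 0.0093]
tool_rot: [-0.0, 0.096, 0.995, -0.0]
contact_force: [-5.4, 0.0, 3.7]
grip_width: 0.0605
grip_force: 2.6
```

{"api": "drive_tool", "payload": {"deltas": [[[-0.1, 0, 0, 0, 0, 0, 0.4], [-0.1, 0, 0, 0, 0, 0, 0.4]]]}}

```text
time_s: 6.65
eef_pos: [0.6272, 0.0739, 0.0093]
tool_rot: [-0.001, 0.096, 0.995, -0.0]
contact_force: [-10.7, 4.0, 10.2]
grip_width: 0.0598
grip_force: 5.9
```

```bash
python3 st.py
```

```text
t 6.65 g [[-0.0808  0.1613]] z 0.0093 yaw-gy -0.0002 down -1.0 F guide [-11.22   1.85] 10.22 w 0.05978697423705994 q6 -2.188022673976278
```

{"api": "drive_tool", "payload": {"deltas": [[[-0.1, 0, 0, 0, 0, 0, 0.4], [0, 0, 0, 0, 0, 0, 0.4], [0, 0, 0, 0, 0, 0, 0.4], [0, 0, 0, 0, 0, 0, 0.4]]]}}

```text
time_s: 7.05
eef_pos: [0.6272, 0.0739, 0.0093]
tool_rot: [-0.002, 0.096, 0.995, -0.0]
contact_force: [-12.1, 4.9, 8.6]
grip_width: 0.0597
grip_force: 6.1
```

```bash
python3 st.py; cat > rk.py <<'E'
# rack white top face vs guide, scene view
from h import *
import sys
im=optics.capture('scene')[:,:,::-1].copy();cv2.imwrite('pics/%s.png'%sys.argv[1],cv2.resize(im[235:385,240:440],None,fx=4,fy=4,interpolation=2))
E
python3 rk.py s2
```

```text
t 7.05 g [[-0.0809  0.1613]] z 0.0093 yaw-gy -0.0002 down -1.0 F guide [-12.86   2.52] 8.65 w 0.059692254460582884 q6 -2.187117718401232
```

View pics/s2.png

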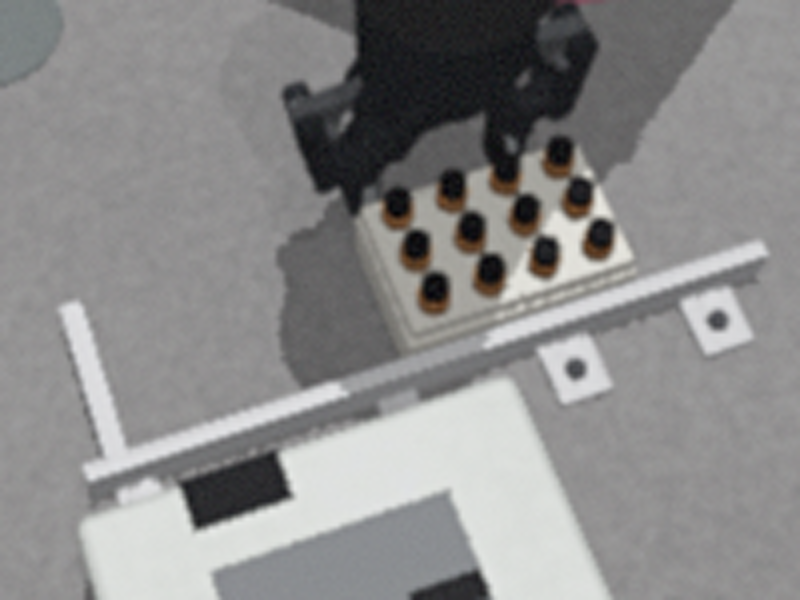

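The rack is flush: its front edge, (408,350) to (632,270), lies along the fence. Next I'll retreat, lift, and go round to its far end.

{"api": "drive_tool", "payload": {"deltas": [[[0.5, 0, 0, 0, 0, 0, 0.4], [1.5, 0, 0, 0, 0, 0, 0.4], [1, 0, -2, 0, 0, 0, 0.4], [0, 0, -4, 0, 0, 0, 0.4], [0, 0, -4, 0, 0, 0, -0.4], [0, 2, 0, 0, 0, 0, -0.4], [-1.5, 2, 0, 0, 0, 0, -0.4], [-2.0, 2, 0, 0, 0, 0, -0.4], [-2.0, 2, 0, 0, 0, 0, -0.4], [-1.9, 2, 0, 0, 0, 0, -0.4], [0, 0, 0, 0, 0, -0.146, -0.4]]]}}

```text
time_s: 8.2
eef_pos: [0.6946, 0.1655, 0.1084]
tool_rot: [0.001, 0.022, 1.0, 0.0]
contact_force: [-0.0, -0.1, -0.5]
grip_width: 0.0256
grip_force: 0.0
```

{"api": "drive_tool", "payload": {"deltas": [[[0, 0, 0, 0, 0, -0.1425, -0.4], [0, 0, 0, 0, 0, -0.1425, -0.4], [0, 0, 0, 0, 0, -0.1425, -0.4], [0, 0, 0, 0, 0, -0.1425, -0.4], [0, 0, 0, 0, 0, -0.1425, -0.4], [0, 0, 0, 0, 0, -0.1425, -0.4], [0, 0, 0, 0, 0, -0.1425, -0.4], [0, 0, 0, 0, 0, -0.1425, -0.4], [0, 0, 0, 0, 0, -0.1425, -0.4], [0, 0, 0, 0, 0, -0.1425, -0.4], [0, 0, 0, 0, 0, 0, -0.4]]]}}

```text
time_s: 9.3
eef_pos: [0.6922, 0.1636, 0.1091]
tool_rot: [0.001, -0.637, 0.771, -0.0]
contact_force: [1.3, -0.1, 0.5]
grip_width: 0.0255
grip_force: 0.0
```

```bash
python3 st.py; python3 - <<'E'
from h import *
u=lambda a:(np.array(a,float)+.5)/4-.5+[240,235]
print('rack top corner g',tog(ray('scene',u([(632,266),(414,338)]),.038)))
E
python3 rk.py s3
```

```text
t 9.3 g [[-0.0342  0.2618]] z 0.1091 yaw-gy 1.573 down -1.0 F guide [1.28 0.12] 0.54 w 0.025494704833319542 q6 -0.6955959778551984
rack top corner g [[-0.00116025  0.22379281]
 [-0.00132387  0.12047292]]
```

View pics/s3.png

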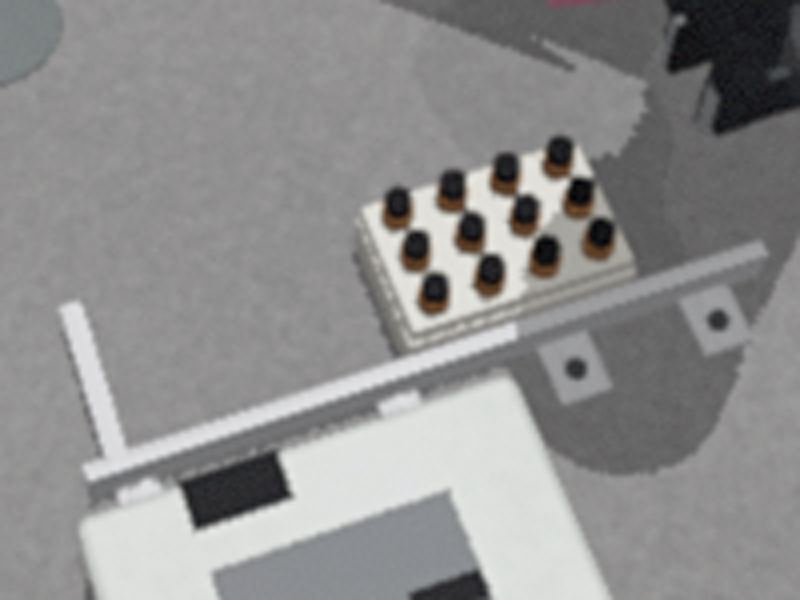

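The rack is still flush, with its far end at y≈0.225. I'll descend and start pushing along the fence.

{"api": "drive_tool", "payload": {"deltas": [[[0, 0.4, 3, 0, 0, 0, -0.4], [0, 0, 3, 0, 0, 0, -0.4], [0, 0, 2, 0, 0, 0, -0.4], [0, 0, 1, 0, 0, 0, -0.4], [0, 0, 0.5, 0, 0, 0, -0.4], [0.5, 0, 0.5, 0, 0, 0, -0.4], [0.5, 0, 0, 0, 0, 0, -0.4], [0.5, 0, 0, 0, 0, 0, -0.4], [0.4, 0, 0, 0, 0, 0, -0.4], [0.4, 0, 0, 0, 0, 0, -0.4], [0.4, 0, 0, 0, 0, 0, -0.4], [0.4, -0.05, 0, 0, 0, 0, -0.4]]]}}

```text
time_s: 10.55
eef_pos: [0.6825, 0.135, 0.0102]
tool_rot: [0.001, -0.636, 0.772, 0.0]
contact_force: [-3.4, 10.0, 3.3]
grip_width: 0.0255
grip_force: 4.6
```

{"api": "drive_tool", "payload": {"deltas": [[[0.4, -0.05, 0, 0, 0, 0, -0.4], [0.4, -0.02, 0, 0, 0, 0, -0.4], [0.4, -0.02, 0, 0, 0, 0, -0.4], [0.4, -0.02, 0, 0, 0, 0, -0.4], [0.4, -0.02, 0, 0, 0, 0, -0.4], [0.4, -0.02, 0, 0, 0, 0, -0.4]]]}}

```text
time_s: 11.15
eef_pos: [0.6789, 0.1116, 0.0099]
tool_rot: [0.001, -0.636, 0.771, 0.001]
contact_force: [-4.0, 8.7, 3.2]
grip_width: 0.0257
grip_force: 3.7
```

```bash
python3 st.py;python3 rk.py s4
```

```text
t 11.15 g [[-0.0373  0.2082]] z 0.0099 yaw-gy 1.5714 down -1.0 F guide [-5.64  7.8 ] 3.18 w 0.025697780118479892 q6 -0.6347425942579829
```

View pics/s4.png

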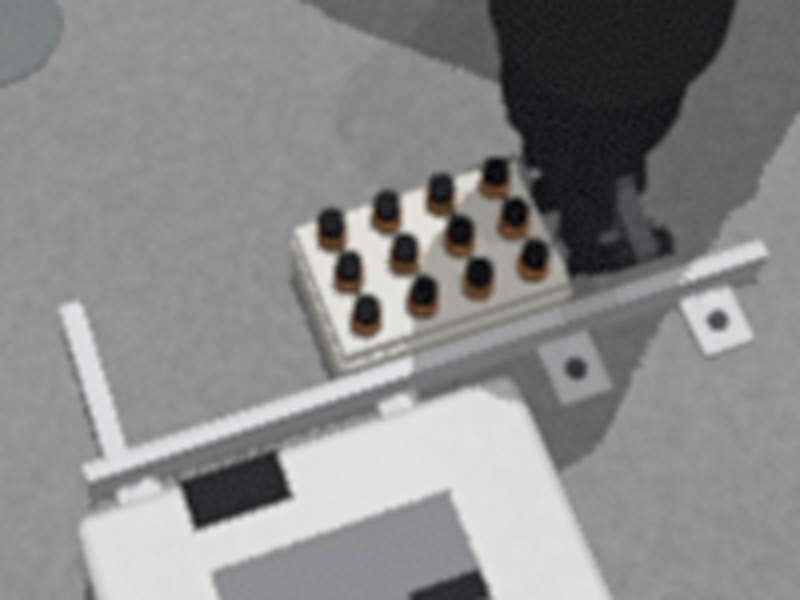

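The rack is sliding along the fence, still flush (front edge (340,368) to (570,292)). I'll keep pushing.

{"api": "drive_tool", "payload": {"deltas": [[[0.4, -0.01, 0, 0, 0, 0, -0.4], [0.4, -0.01, 0, 0, 0, 0, -0.4], [0.4, -0.01, 0, 0, 0, 0, -0.4], [0.4, -0.01, 0, 0, 0, 0, -0.4], [0.4, -0.01, 0, 0, 0, 0, -0.4], [0.4, -0.01, 0, 0, 0, 0, -0.4], [0.4, -0.01, 0, 0, 0, 0, -0.4], [0.4, -0.01, 0, 0, 0, 0, -0.4], [0.4, -0.01, 0, 0, 0, 0, -0.4], [0.4, -0.01, 0, 0, 0, 0, -0.4]]]}}

```text
time_s: 12.2
eef_pos: [0.6719, 0.0721, 0.0098]
tool_rot: [0.001, -0.636, 0.772, 0.001]
contact_force: [-4.1, 11.4, 4.6]
grip_width: 0.0256
grip_force: 4.9
```

{"api": "drive_tool", "payload": {"deltas": [[[0.4, -0.01, 0, 0, 0, 0, -0.4], [0.4, -0.01, 0, 0, 0, 0, -0.4], [0.4, -0.01, 0, 0, 0, 0, -0.4], [0.4, -0.01, 0, 0, 0, 0, -0.4], [0.4, -0.01, 0, 0, 0, 0, -0.4], [0.4, 0, 0, 0, 0, 0, -0.4], [0.4, 0, 0, 0, 0, 0, -0.4], [0.4, 0, 0, 0, 0, 0, -0.4], [0.4, 0, 0, 0, 0, 0, -0.4], [0.3, 0, 0, 0, 0, 0, -0.4]]]}}

```text
time_s: 13.2
eef_pos: [0.6649, 0.0333, 0.0097]
tool_rot: [0.0, -0.636, 0.772, 0.001]
contact_force: [-4.1, 9.4, 4.4]
grip_width: 0.0255
grip_force: 4.4
```

```bash
python3 st.py
```

```text
t 13.2 g [[-0.0361  0.1287]] z 0.0097 yaw-gy 1.571 down -1.0 F guide [-5.83  8.42] 4.44 w 0.025475439396289528 q6 -0.5318975448933014
```

{"api": "drive_tool", "payload": {"deltas": [[[0.2, 0, 0, 0, 0, 0, -0.4], [0.2, 0, 0, 0, 0, 0, -0.4], [0.1, 0, 0, 0, 0, 0, -0.4]]]}}

```text
time_s: 13.5
eef_pos: [0.6639, 0.0284, 0.0096]
tool_rot: [0.0, -0.636, 0.772, 0.001]
contact_force: [-4.3, 10.4, 4.0]
grip_width: 0.0256
grip_force: 4.3
```

{"api": "drive_tool", "payload": {"deltas": [[[0.1, 0, 0, 0, 0, 0, -0.4], [0.1, 0, 0, 0, 0, 0, -0.4]]]}}

```text
time_s: 13.7
eef_pos: [0.6636, 0.0266, 0.0096]
tool_rot: [0.0, -0.636, 0.772, 0.001]
contact_force: [-4.4, 9.7, 3.9]
grip_width: 0.0257
grip_force: 4.3
```

{"api": "drive_tool", "payload": {"deltas": [[[0.1, 0, 0, 0, 0, 0, -0.4], [0.1, 0, 0, 0, 0, 0, -0.4]]]}}

```text
time_s: 13.9
eef_pos: [0.6632, 0.0246, 0.0096]
tool_rot: [0.0, -0.636, 0.772, 0.001]
contact_force: [-4.0, 9.7, 3.5]
grip_width: 0.0256
grip_force: 4.3
```

```bash
python3 st.py
```

```text
t 13.9 g [[-0.0361  0.1199]] z 0.0096 yaw-gy 1.5711 down -1.0 F guide [-5.77  8.73] 3.51 w 0.02561964312988323 q6 -0.5198366450014552
```

{"api": "drive_tool", "payload": {"deltas": [[[0.1, 0, 0, 0, 0, 0, -0.4], [0.1, 0, 0, 0, 0, 0, -0.4]]]}}

```text
time_s: 14.1
eef_pos: [0.6628, 0.0227, 0.0097]
tool_rot: [0.0, -0.636, 0.772, 0.001]
contact_force: [-3.9, 9.1, 3.8]
grip_width: 0.0257
grip_force: 4.4
```

{"api": "drive_tool", "payload": {"deltas": [[[0.1, 0, 0, 0, 0, 0, -0.4], [0.1, 0, 0, 0, 0, 0, -0.4]]]}}

```text
time_s: 14.3
eef_pos: [0.6624, 0.0207, 0.0096]
tool_rot: [0.0, -0.636, 0.772, 0.001]
contact_force: [-3.9, 10.1, 4.4]
grip_width: 0.0255
grip_force: 4.4
```

```bash
python3 st.py;python3 rk.py s5
```

```text
t 14.3 g [[-0.0361  0.1159]] z 0.0096 yaw-gy 1.5711 down -1.0 F guide [-5.72  9.13] 4.42 w 0.02548820031443069 q6 -0.5143371092689434
```

View pics/s5.png

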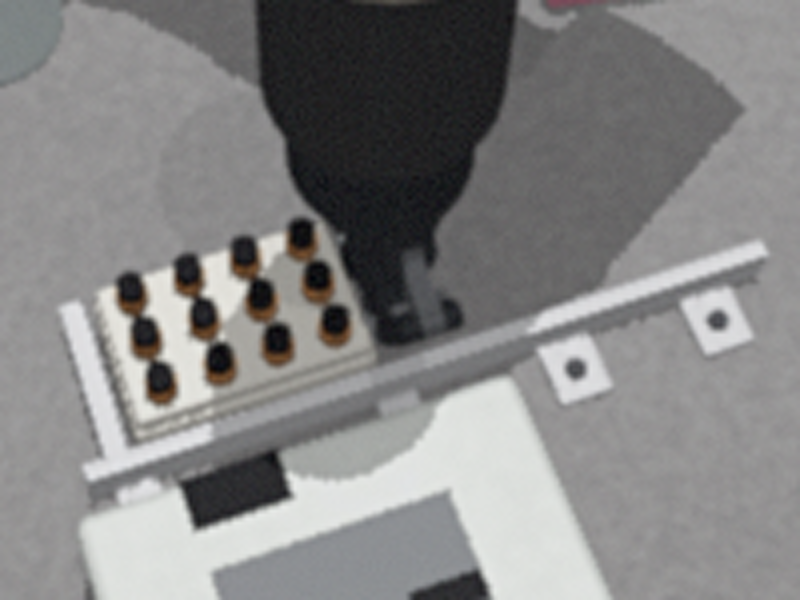

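The rack is flush on the fence, with about 4 mm left to the stop: rack edge at (133,430), stop face at (122,445). I'll keep creeping.

{"api": "drive_tool", "payload": {"deltas": [[[0.1, 0, 0, 0, 0, 0, -0.4], [0.1, 0, 0, 0, 0, 0, -0.4]]]}}

```text
time_s: 14.55
eef_pos: [0.662, 0.0187, 0.0096]
tool_rot: [0.0, -0.636, 0.772, 0.001]
contact_force: [-3.9, 10.4, 3.0]
grip_width: 0.0259
grip_force: 4.3
```

{"api": "drive_tool", "payload": {"deltas": [[[0.1, 0, 0, 0, 0, 0, -0.4], [0.1, 0, 0, 0, 0, 0, -0.4]]]}}

```text
time_s: 14.75
eef_pos: [0.6617, 0.0168, 0.0096]
tool_rot: [0.0, -0.636, 0.772, 0.001]
contact_force: [-2.5, 10.1, 4.0]
grip_width: 0.0259
grip_force: 4.3
```

{"api": "drive_tool", "payload": {"deltas": [[[0.1, 0, 0, 0, 0, 0, -0.4], [0, 0, 0, 0, 0, 0, -0.4]]]}}

```text
time_s: 14.95
eef_pos: [0.6615, 0.016, 0.0096]
tool_rot: [0.001, -0.636, 0.772, 0.001]
contact_force: [-3.5, 9.3, 3.0]
grip_width: 0.0262
grip_force: 4.7
```

{"api": "drive_tool", "payload": {"deltas": [[[0.1, 0, 0, 0, 0, 0, -0.4], [0, 0, 0, 0, 0, 0, -0.4]]]}}

```text
time_s: 15.15
eef_pos: [0.6615, 0.0159, 0.0096]
tool_rot: [0.001, -0.636, 0.772, 0.001]
contact_force: [-5.0, 14.2, 3.3]
grip_width: 0.0257
grip_force: 6.7
```

{"api": "drive_tool", "payload": {"deltas": [[[0.1, 0, 0, 0, 0, 0, -0.4], [0, 0, 0, 0, 0, 0, -0.4]]]}}

```text
time_s: 15.35
eef_pos: [0.6616, 0.0159, 0.0097]
tool_rot: [0.002, -0.636, 0.772, 0.001]
contact_force: [-4.3, 18.7, 3.2]
grip_width: 0.0257
grip_force: 8.8
```

```bash
python3 st.py
```

```text
t 15.35 g [[-0.036   0.1109]] z 0.0097 yaw-gy 1.5713 down -1.0 F guide [-7.8  17.53] 3.2 w 0.02570327416378109 q6 -0.5047516749795855
```

The TCP has stopped while the force rises, so the rack is on the stop. I'll back off, lift and check.

{"api": "drive_tool", "payload": {"deltas": [[[-0.5, 0, 0, 0, 0, 0, -0.4], [-2, 0, 0, 0, 0, 0, -0.4], [-2, 0, -1, 0, 0, 0, -0.4], [-3, 0, -4, 0, 0, 0, -0.4], [-4, 0, -4, 0, 0, 0, -0.4], [-4, 0, -4, 0, 0, 0, -0.4], [-4, 0, 0, 0, 0, 0, -0.4], [0, 0, 0, 0, 0, 0, -0.4], [0, 0, 0, 0, 0, 0, -0.4]]]}}

```text
time_s: 16.25
eef_pos: [0.6968, 0.1966, 0.1304]
tool_rot: [0.0, -0.637, 0.771, -0.0]
contact_force: [0.3, -0.8, -0.5]
grip_width: 0.0258
grip_force: 0.0
```

```bash
python3 st.py;python3 rk.py s6
```

```text
t 16.25 g [[-0.0359  0.2951]] z 0.1304 yaw-gy 1.5732 down -1.0 F guide [ 0.43 -0.76] -0.53 w 0.025784912431962383 q6 -0.7330437215203853
```

View pics/s6.png

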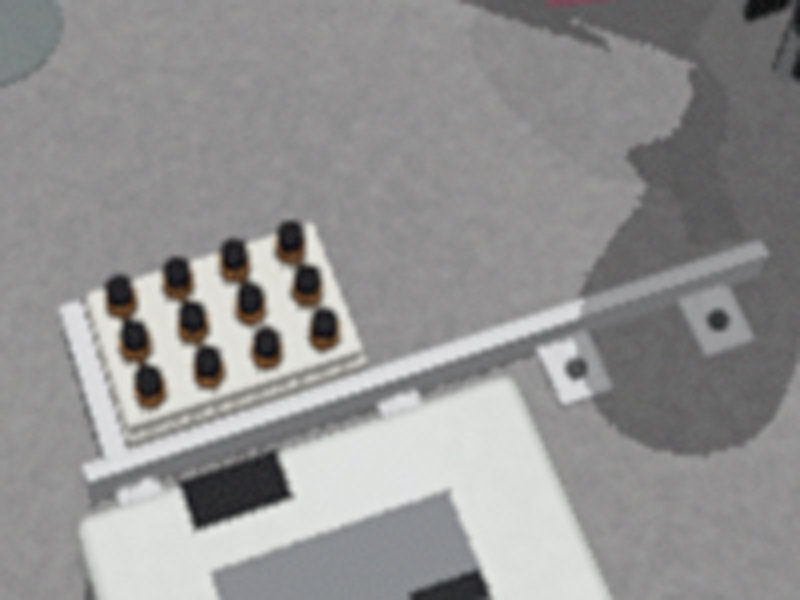

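The rack is snug in the corner, against the fence and the stop, and the arm is clear. I'll hand in.

```bash
python3 - <<'E'
from h import *
from bench import arm
u=lambda a:(np.array(a,float)+.5)/4-.5+[240,235]
g=tog(ray('scene',u([(88,293),(312,222),(362,350),(126,428)]),.04));print(g.round(4).tolist(),g.mean(0))
c=g.mean(0)
if abs(c[0]+.035)<.006 and abs(c[1]-.055)<.006: print(arm.job_done())
E
```

```text
[[-0.0687, -0.0066], [-0.0687, 0.0976], [-0.0028, 0.097], [-0.0029, -0.0086]] [-0.03574579  0.04485013]
```

The y readout is off by 10 mm because of an arithmetic slip in my guide origin. I added 0.02 twice, so the origin sits at 0.0292 instead of 0.0192 along the fence. Corrected, the rack centre is (-0.036, 0.055), which matches both the contact force and the picture.

```bash
python3 -c "
from bench import arm
print(arm.job_done())"
```

```text
the job is handed in; nothing more can be done
None
```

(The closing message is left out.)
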